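# Fill the jar tray and slide it home under the packing shelf

## Task

Stand the spare black jar in the empty front place of the blue tray and let go of it. Then take the tray by its yellow grip and slide it along the bench, between the two metal guides, under the low shelf until you feel the spring buffer hidden at the back; press it in gently with about 10 N (never more than 20 N on any part of the station) for half a second, then let go so that the tray stays resting against the buffer. Keep tray, jars and gripper clear of the shelf board, do not lift the tray, and leave the tape roll and the orange carton where they are.

Things in the scene. Friction and masses are not known exactly. Their poses are not given: they have to be found in the camera images.
- tray: Blue tray with one row of three 52 mm square jar places. Origin: centre of the underside of its 168 x 58 mm body; x runs along the row from grip end to far end (nose), z up. Floor 4 mm thick; walls and dividers 3 mm thick, tops 20 mm over the bench. A flat tongue, 20 mm wide and 6 mm high, joins the yellow grip to it. 0.22 to 0.41 kg empty; loaded, it takes 2 to 5 N to slide.
- tray_grip (a point): Point in the yellow upright grip tab, 35 mm over the bench, 147 mm from the tray's origin along its -x (63 mm ahead of its front wall). The tab is 16 mm thick along the tray's y, 26 mm long along x, and reaches from 4 to 50 mm over the bench: pinch it from above, fingers closing along the tray's y.
- tray_nose (a point): Middle of the tray's far end face, 84 mm from the tray's origin along its +x, 10 mm above its underside.
- cell_front (a point): Centre of the floor of the empty place, the one nearest the yellow grip (55 mm from the tray's origin along -x, floor 4 mm above the bench); axes as the tray's.
- cell_mid (a point): Centre of the floor of the middle place, which holds a jar.
- cell_back (a point): Centre of the floor of the place at the nose end, which holds a jar.
- jar_spare: The spare jar, alone on the bench: black, screw lid, orange label band; 46 mm diameter at the lid (44 mm below), 44 mm tall, 0.05 kg. Origin: centre of its underside, z up. Grip it high, and set it down with fingers closing along the tray's y, so that they clear the 20 mm walls and the next jar.
- jar_mid: Identical jar already standing in the middle place of the tray. Origin: centre of its underside.
- jar_back: Identical jar already standing in the place at the nose end of the tray. Origin: centre of its underside.
- station: Fixed bench riser. Origin: at bench height below the middle of the shelf's front edge; x points in under the shelf (the tray's way), y across, z up. Two upright aluminium guides 30 mm high, 66 mm clear between them (tray: 58 mm), from x = 0 to 200 mm; flares in front widen to 95 mm at x = -32 mm. Posts at y = +-225 mm; the trays beside the guides are dressing.
- shelf: The riser's wooden shelf board, the overhang: 260 mm deep, 470 mm wide, underside 60 mm and top 74 mm over the bench. Origin and axes are the station's. A jar seated in the tray is 48 mm high there and passes 12 mm below; one perched on a tray wall does not.
- stop: Fixed rear plate of the bay (origin and axes are the station's; plate at x = 244 to 256 mm). It carries a rubber buffer pad on a damped spring, 3 N per mm. The pad's setting is not measured: the tray's nose first meets it between x = 166 and 202 mm. The press is what the pad feels, on top of sliding friction. Let go, the tray springs back a little until friction holds it against the pad.
- tape: Bystander: brown parcel-tape roll lying flat, 90 mm outer diameter, 25 mm high. Origin: centre of its underside.
- carton: Bystander: small orange product carton with a white band, 55 x 55 x 65 mm. Origin: centre of its underside.
There are look-alikes about, which are no part of the job. Leave any turquoise look-alike of the jar_back alone. Leave any turquoise look-alike of the jar_spare alone.

How it is judged:
By the outcome, as a careful person would: the job done as asked, in the order asked, and still so for the second after the job is handed in, with the robot touching nothing.
It also fails if it takes over 64 s, if anything falls off the work surface, if the arm or the gripper's body presses on something with over 40 N, if the wrist force passes 120 N, or if a joint passes its speed limit or range.

## Robot

A 6-joint arm with a two-finger parallel gripper is mounted at the origin on the work surface. World frame = base frame: x ahead of the robot, y to its left, z up, the work surface at z = 0. Lengths are in mm, angles in rad, forces in N, time in s.
With the tool pointing down it reaches from about 250 to 775 mm from the base axis. Payload 4 kg.
Tool frame: the origin (TCP) lies at the very end of the fingers, on their centre line; the grasp point (between the pads) lies behind it (manip.tcp_to_grasp is the z of the grasp point in the tool frame, in mm); z points along the fingers, y is the line along which they close (so a half turn about z gives the same grasp; the last joint's range is limited). The gripper opens to 85 mm and grips with 20 to 120 N. Pads are 22 mm wide; open, the fingers measure 114 mm over their backs; the gripper's body (76 mm by 85 mm) begins 54 mm behind the grasp point. The pads swing forward as they close: fully open they stand 13 mm farther back than shut.
Start: joints at [1.18, 0.087, 1.371, -0, 1.684, -0.103], TCP at [156.124, 527.396, 198.841] pointing down, gripper open.
Joint ranges: [-3.1, 3.1], [-0.76, 2.03], [0.27, 2.55], [-1.08, 4.22], [0.17, 2.65], [-2.57, 2.57]. Speed limits (rad/s): [2.79, 2.79, 3.14, 3.14, 3.14, 3.14].

## Interface

Orientations are given as a unit quaternion [w, x, y, z].
In Python, from bench import status, grab_frame, ticket, manip gives the robot as it stands.
- The arm moves only by the tool move_arm, never from a script. Its arguments are lists of equal length, an entry for each row: "dp": the shift along the tool's x, y, z in mm, a list of three; "turn": the turn about the tool's z in rad; "gripper": the finger opening in mm, from 0 to 85.4. A call has 1 to 8 rows; each row shifts and turns the commanded pose from where the row before left it, along the tool's axes as they then stand; what a row does not reach is not made up. A row lasts 1/8 s, in which the tool goes at most 62.5 mm and 10.7 degrees, less where a joint would pass 70% of its speed; a pose out of reach is approached as far as the arm can. A call with a gripper value outside its range is refused whole. The fingers move at their own pace and stop on an object; "grip_force" is the grip in N (left out, the last holds). Time passes only in rows, so rows that do not move let the fingers close. It gives the time, the measured TCP pose, the force, the opening and the grip force at its end, in the units of the state.
- status.read_state(): the state, without advancing time (a new reading comes with each control period).
- grab_frame(name): name is "scene" or "top"; returns a dict with "color" (400x640x3 uint8, red, green, blue), "fov_y" (degrees; the focal length in pixels is half the picture's height over the tangent of half this angle, whatever the lens; pixels are square), "cx", "cy" (the principal point, pixels), "T" (4x4, takes a point from camera to world coordinates). Camera axes: x right, y down, z forward; pixel columns grow to the right and rows downward; lengths in mm; the calibration is good to about 2 mm. A picture is of the moment at which its call begins. There is no depth.
- ticket.finish_job(): hands the job in; it is judged then, once.
The state is a dict: "time_s": time; "qpos": joint angles; "qd": joint speeds; "effort": joint torques, N m; "eef_pos": TCP position; "tool_rot": TCP orientation; "contact_force": force on the tool from outside, world axes, zero at the start; "wrist_torque": the same for the moment, N m; "opening": opening from 0.0 (shut) to 1.0 (fully open); "gripper_force": force on a finger pad.
Only numpy, scipy, OpenCV 4.12 (cv2) and the standard library are available. Lean on these libraries where they do the work, as an engineer would, in place of code of your own. Each camera call takes 0.05 s, during which the arm holds its last target. There are 200 camera calls.

## Working session

There is one attempt and no reset: what is moved stays moved. The work goes in short steps, Python scripts to look and compute and a tool call to move; the robot and the scene stay as the last step left them, time stands still between calls to the robot, and variables do not carry over. Pictures are saved under pics/ and viewed, at most 10 in all, crops included, and the job is handed in when it is done.

Besides the shell and the picture viewer there is one more tool, called after "Emit:" in YAML: its name, and indented under it one key for each argument. move_arm: Moves the arm, as the interface text tells. Its arguments: {"type":"object","properties":{"dp":{"type":"array","items":{"type":"array","items":{"type":"number"}}},"turn":{"type":"array","items":{"type":"number"}},"gripper":{"type":"array","items":{"type":"number"}},"grip_force":{"type":"number"}},"required":["dp","turn","gripper"]}

```bash
mkdir -p pics; ls; python3 - <<'E'
from bench import status, grab_frame, manip
import cv2
print(manip.tcp_to_grasp, [a for a in dir(manip) if a[0]!='_'])
print(status.read_state())
for n in("scene","top"):
    f=grab_frame(n); cv2.imwrite(f"pics/{n}0.png",f["color"][:,:,::-1]); print(n,f["fov_y"],f["cx"],f["cy"],f["T"],[k for k in f])
E
```

```text
pics
-18.700000000000003 ['IKError', 'tcp_to_grasp']
{'time_s': 0.0, 'qpos': array([ 1.17990191e+00,  8.79604492e-02,  1.37231014e+00, -2.31999780e-05,
        1.68360910e+00, -1.03094146e-01]), 'qd': array([ 1.22539812e-03, -3.68169738e-04, -6.59436674e-04, -6.69590948e-05,
        1.21088915e-03, -1.35050471e-03]), 'effort': array([-4.32807374e-04, -3.51870775e+01, -3.13274360e+01, -2.99439807e-04,
        1.08200643e-02,  3.21613277e-05]), 'eef_pos': array([155.8958427 , 526.82413866, 197.60789761]), 'tool_rot': array([-2.68401538e-04,  1.43405205e-01,  9.89663397e-01, -1.11163282e-03]), 'contact_force': array([ 0.05551792, -0.32128035, -0.61616653]), 'wrist_torque': array([ 0.0322792 , -0.00512954,  0.01646276]), 'gripper_force': 0.0, 'opening': 0.9989097018344804}
scene 57.944095292083354 314.26513294556594 204.6901592795511 [[ 8.24022761e-01  4.81227393e-01 -2.99009506e-01  7.85529428e+02]
 [ 5.66445734e-01 -6.89334579e-01  4.51616062e-01 -2.88296581e+02]
 [ 1.12124279e-02 -5.41514574e-01 -8.40616588e-01  6.36147881e+02]
 [ 0.00000000e+00  0.00000000e+00  0.00000000e+00  1.00000000e+00]] ['color', 'fov_y', 'cx', 'cy', 'T']
top 53.09819150285564 317.5247600390053 196.48837607255155 [[-1.28272381e-02 -9.90985651e-01  1.33352547e-01  4.62369102e+02]
 [-9.99858892e-01  1.12651872e-02 -1.24616236e-02  2.29950207e+01]
 [ 1.08470488e-02 -1.33493579e-01 -9.90990316e-01  8.58652744e+02]
 [ 0.00000000e+00  0.00000000e+00  0.00000000e+00  1.00000000e+00]] ['color', 'fov_y', 'cx', 'cy', 'T']
```

View pics/scene0.png

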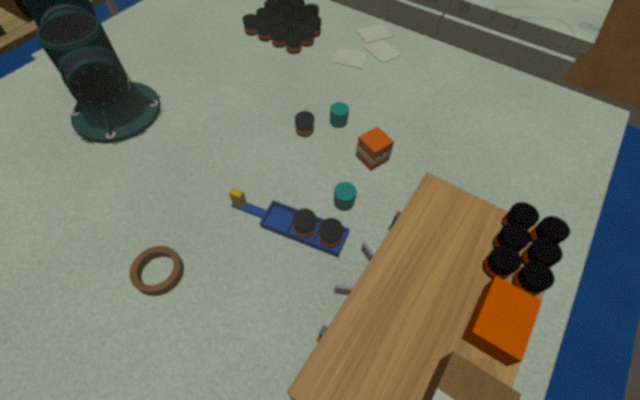

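View pics/top0.png

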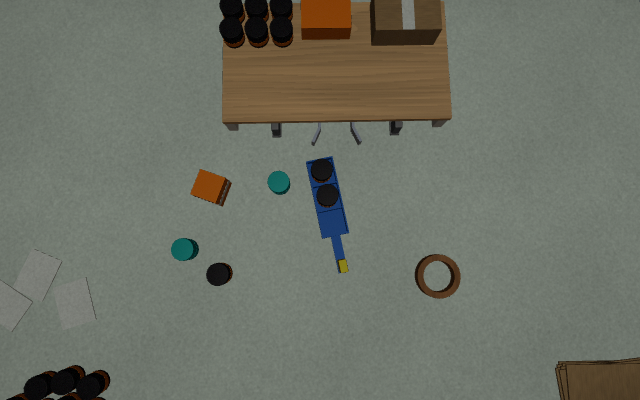

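The two views show the tray at top (327,197) with its grip at (343,266) and nose up-left. The spare jar is at (219,274), the guide flares are at (317,133) and (355,133), and the shelf's front edge is at row ~121.

```bash
cat > h.py <<'E'
import numpy as np, cv2
from bench import status, grab_frame
def ray(f,u,v,z):
    h,w=f["color"].shape[:2]; F=h/2/np.tan(np.radians(f["fov_y"]/2))
    T=np.array(f["T"]); d=T[:3,:3]@np.array([(u-f["cx"])/F,(v-f["cy"])/F,1]); o=T[:3,3]
    return (o+d*(z-o[2])/d[2])[:2]
def hsv(f): return cv2.cvtColor(f["color"],cv2.COLOR_RGB2HSV)
def blobs(m,amin=30):
    n,l,s,c=cv2.connectedComponentsWithStats(m.astype(np.uint8),connectivity=8)
    return [(c[i],s[i],l==i) for i in range(1,n) if s[i][4]>=amin]
E
python3 - <<'E'
from h import *
np.set_printoptions(precision=1,suppress=True)
for n in("top","scene"):
    f=grab_frame(n); H=hsv(f); h,s,v=H[...,0],H[...,1],H[...,2]
    print(n)
    for c,st,_ in blobs((h>20)&(h<33)&(s>150)&(v>80),20): print(" yellow",c,st,ray(f,*c,50 if n=="top" else 40))
    for c,st,m in blobs((h>105)&(h<125)&(s>130)&(v>50),200):
        if st[4]>6000: continue
        print(" blue",c,st)
        for p in cv2.convexHull(np.argwhere(m)[:,::-1].astype(np.int32))[:,0]:
            print("   ",p,ray(f,*p,20),end='')
        print()
    for c,st,m in blobs(v<42,60):
        if st[4]<1500: print(" dark",c,st,ray(f,*c,44))
    if n=="top": cv2.imwrite("pics/crop_top.png",cv2.resize(f["color"][100:300,190:390,::-1],None,fx=3,fy=3,interpolation=cv2.INTER_CUBIC))
    else: cv2.imwrite("pics/crop_sc.png",cv2.resize(f["color"][90:350,220:480,::-1],None,fx=2.3,fy=2.3,interpolation=cv2.INTER_CUBIC))
E
```

```text
top
 yellow [342.8 265.6] [338 259  10  14  97] [431.6 -35.9]
 blue [330.2 212.9] [ 306  156   43  106 1481]
    [348 232] [499.6 -50.3]    [344 258] [446.  -40.8]    [336 261] [440.  -24.1]    [322 237] [489.9   4.2]    [320 229] [506.6   8.2]    [314 201] [565.7  20. ]    [307 168] [636.8  34.1]    [306 163] [647.7  36.2]    [306 162] [649.9  36.1]    [307 161] [652.1  34. ]    [326 157] [660.4  -6.8]    [331 156] [662.5 -17.6]    [332 158] [658.1 -19.6]    [333 162] [649.3 -21.6]    [347 225] [514.2 -48.6]    [348 230] [503.8 -50.4]
 dark [231.4  20.5] [219   0  26  44 887] [960.8 195.3]
 dark [256.1  20.2] [244   0  24  44 870] [961.1 141.6]
 dark [280.9  20.2] [270   0  23  43 858] [960.8  87.7]
 dark [372.2  20.2] [370   0   7  44 171] [ 959.6 -111.8]
 dark [394.1 127.9] [391 121  10  13  77] [ 715.8 -150.4]
 dark [321.3 169.6] [311 159  22  24 399] [628.1   4.3]
 dark [327.  194.8] [317 184  22  23 391] [575.3  -6.8]
 dark [193.9 248.5] [188 239  11  20  69] [469.3 262.9]
 dark [419.  272.1] [415 255  17  38  87] [ 416.5 -189.1]
 dark [218.3 273.7] [206 263  26  23 442] [418.7
[... 282 characters left out ...]
  [31 60] [-323.   -12.1]    [22 65] [-322.9  -38.2]    [ 2 76] [-323.1  -93.8]    [ 0 77] [-323.5  -99. ]    [ 0 56] [-406.6  -50.1]    [19 46] [-406.7    5.2]    [35 38] [-405.    52.8]    [38 41] [-385.2   49.2]    [41 46] [-357.4   40.3]
 blue [279.9 219.6] [262 206  34  31 541]
    [295 235] [575.3 -35.6]    [294 236] [575.  -38.5]    [276 229] [537.2 -46.1]    [264 224] [511.1 -50.7]    [262 222] [505.1 -49.4]    [273 206] [499.7  -7.6]    [276 206] [504.7  -4.2]    [282 208] [517.5  -1. ]    [293 212] [541.3   4. ]
 dark [47.4  6.9] [ 13   0  82  27 830] [-470.   151.8]
 dark [66.5 27.7] [  40   13   56   30 1153] [-331.8  118.9]
 dark [56.1 54.2] [ 44  47  26  19 184] [-248.7   29. ]
```

View pics/crop_top.png

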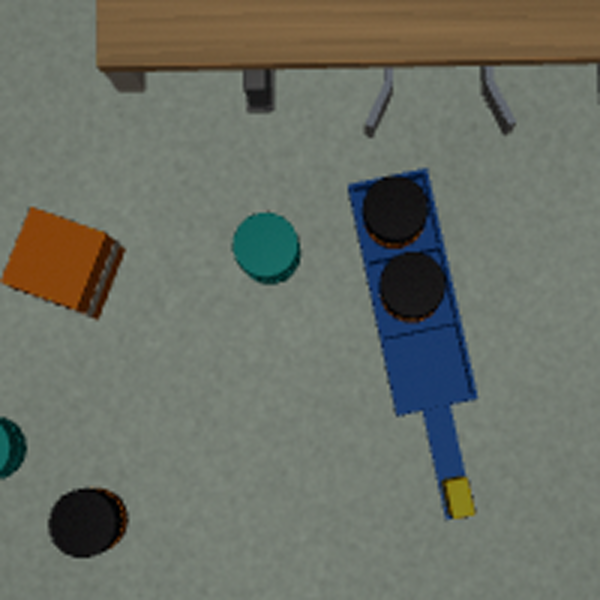

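The enlarged top view shows the tray's empty place nearest the grip, at full-frame (331,222). The flare tips are at (313,144) and (360,143), and the spare jar's lid is at (217,274). Next I fit the station's edges and convert everything to world coordinates.

```bash
python3 - <<'E'
from h import *
np.set_printoptions(precision=1,suppress=True)
f=grab_frame("top"); H=hsv(f); h,s,v=H[...,0].astype(int),H[...,1],H[...,2]
m=(h>8)&(h<24)&(s>60)&(v>60)
us=np.arange(235,440,5); pts=[]
for u in us:
    r=np.where(m[80:140,u])[0]; pts.append((u,80+r.max()))
pts=np.array(pts); k=np.polyfit(pts[:,0],pts[:,1],1); print("edge",k,np.std(pts[:,1]-np.polyval(k,pts[:,0])))
for z in(60,74): 
  a=ray(f,240,np.polyval(k,240),z);b=ray(f,430,np.polyval(k,430),z); print(z,a,b,"yaw deg",np.degrees(np.arctan2(b[0]-a[0],-(b[1]-a[1]))))
r=m[60:110]; 
for row in (70,90,105):
    c=np.where(m[row])[0]; c=c[(c>150)&(c<520)]; print("ends",row,c.min(),c.max(),(ray(f,c.min(),row,74)+ray(f,c.max(),row,74))/2)
for n,p in dict(lt=(313.3,144.3),rt=(360,143.3),ls=(320,128.3),rs=(351.7,128.3)).items(): print(n,ray(f,*p,30))
g=f["color"].astype(int)
for row in (126,129,134,139,142): print(row,[(u,int(g[row,u].sum()/3)) for u in range(308,366)if g[row,u].sum()/3<75 or g[row,u].sum()/3>125])
print("jar",ray(f,217.4,273.7,44))
# scene check
f=grab_frame("scene"); print("scene jar",ray(f,304.5,118,44),"mid",ray(f,304,217,48))
E
```

```text
edge [ -0.  127.7] 0.7424988186006459
60 [725.1 170.7] [ 729.9 -222.4] yaw deg 0.7025099779230699
74 [720.5 168.1] [ 725.2 -218.1] yaw deg 0.7025099779230737
ends 70 223 448 [831.3 -28.2]
ends 90 222 449 [788.1 -27.3]
ends 105 222 450 [756.  -27.8]
lt [685.9  20.1]
rt [687.1 -79.3]
ls [720.9   5.4]
rs [720.3 -62.5]
126 [(350, 59), (351, 51)]
129 [(320, 60), (351, 41), (352, 36)]
134 [(318, 44), (353, 38), (354, 35), (355, 67)]
139 [(316, 47), (355, 41), (356, 38), (357, 36), (358, 66)]
142 [(312, 46), (313, 58), (314, 59), (315, 64), (357, 40), (358, 36), (359, 45), (360, 47)]
jar [418.7 214.6]
scene jar [421.7 212.9] mid [576.1  -6.3]
```

View pics/crop_sc.png

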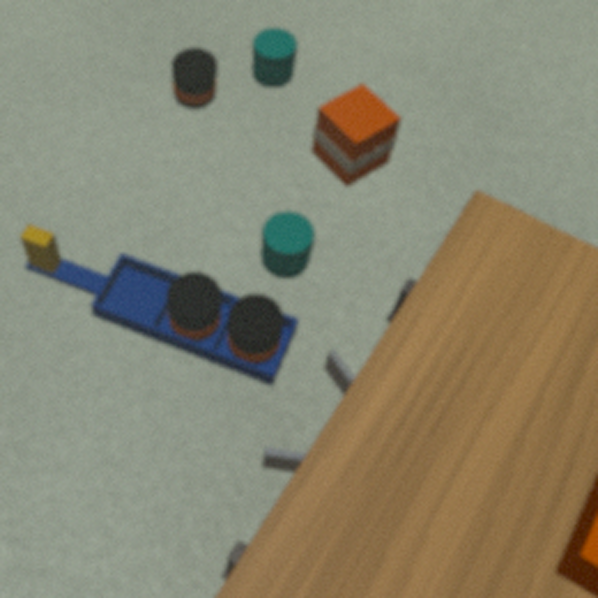

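The scene view agrees with the top view within ~3 mm: spare jar at (420,214), mid jar at (576,-6), station origin near (723,-28) with yaw ≈ 0.6°. I'll turn the tool first, then go over the jar.

Emit:
move_arm:
  dp:
    - [0,0,0]
    - [0,0,0]
    - [0,0,0]
    - [-25,-45,0]
    - [-25,-45,0]
    - [-25,-45,0]
    - [-25,-45,0]
    - [-25,-45,0]
  turn: [-0.16,-0.16,-0.163,0,0,0,0,0]
  gripper: [85,85,85,85,85,85,85,85]
  grip_force: 30

```text
time_s: 1.3
eef_pos: [323.2, 329.6, 198.9]
tool_rot: [0.0, -0.098, 0.995, 0.0]
contact_force: [-0.0, -0.7, -0.4]
opening: 0.997
gripper_force: 0.0
```

Emit:
move_arm:
  dp:
    - [-25,-45,30]
    - [-25,-45,30]
    - [-22,-43,0]
    - [0,0,0]
    - [0,0,0]
  turn: [0,0,0,0,0]
  gripper: [85,85,85,85,85]

```text
time_s: 1.92
eef_pos: [418.7, 214.7, 139.0]
tool_rot: [-0.0, -0.097, 0.995, 0.0]
contact_force: [0.4, 0.5, 0.1]
opening: 0.995
gripper_force: 0.0
```

```bash
cat >> h.py <<'E'
from scipy.spatial.transform import Rotation as R
def to_tool(target):
    s=status.read_state(); q=s["tool_rot"]; M=R.from_quat([q[1],q[2],q[3],q[0]]).as_matrix()
    print("t",s["time_s"],"pos",s["eef_pos"].round(1),"F",s["contact_force"].round(1),"open",round(s["opening"]*85.4,1),"grip",round(s["gripper_force"],1))
    print(" yaw of tool -x deg",np.degrees(np.arctan2(-M[1,0],-M[0,0])).round(2),"zaxis",M[:,2].round(3))
    print(" dp",(M.T@(np.array(target)-s["eef_pos"])).round(1))
E
python3 -c "
from h import *
to_tool([420,214.2,20])"
```

```text
t 1.925 pos [418.7 214.7 139. ] F [0.4 0.5 0.1] open 85.0 grip 0.0
 yaw of tool -x deg 11.16 zaxis [-0.     0.001 -1.   ]
 dp [ -1.2  -0.8 119. ]
```

Emit:
move_arm:
  dp:
    - [-1,0,40]
    - [0,0,40]
    - [0,0,25]
    - [0,0,14]
    - [0,0,0]
  turn: [0,0,0,0,0]
  gripper: [85,85,85,85,85]

```text
time_s: 2.55
eef_pos: [418.9, 215.3, 19.4]
tool_rot: [-0.001, -0.098, 0.995, -0.0]
contact_force: [0.0, -1.3, 0.3]
opening: 0.992
gripper_force: 0.0
```

Emit:
move_arm:
  dp:
    - [0,0,0]
    - [0,0,0]
    - [0,0,0]
    - [0,0,0]
    - [0,0,0]
    - [0,0,0]
    - [0,0,0]
    - [0,0,0]
  turn: [0,0,0,0,0,0,0,0]
  gripper: [60,50,40,40,40,40,40,40]

```text
time_s: 3.55
eef_pos: [419.8, 214.6, 19.8]
tool_rot: [-0.0, -0.097, 0.995, 0.0]
contact_force: [-0.6, -1.1, 0.7]
opening: 0.467
gripper_force: 0.0
```

The fingers reached 40 mm with no force, so the jar may not be gripped. I'll look.

```bash
python3 - <<'E'
from h import *
f=grab_frame("scene"); g=grab_frame("top")
a=cv2.resize(f["color"][60:180,240:400,::-1],(640,480),interpolation=cv2.INTER_CUBIC)
cv2.imwrite("pics/g1.png",a)
E
```

```text
(no output)
```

View pics/g1.png

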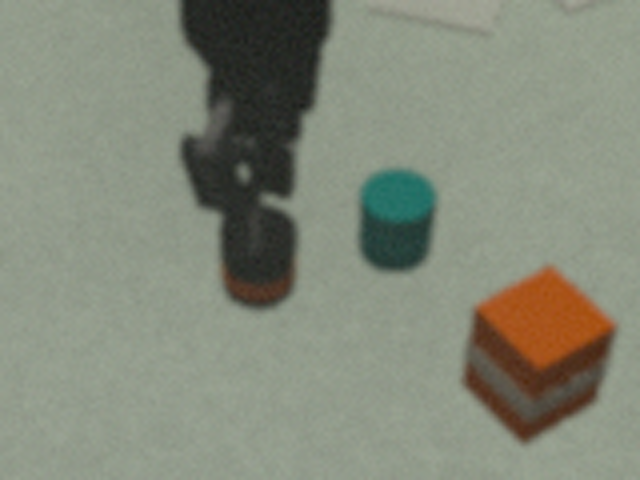

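The jar hasn't moved and one finger shows on its near side. I'll close further and watch the force.

Emit:
move_arm:
  dp:
    - [0,0,0]
    - [0,0,0]
    - [0,0,0]
    - [0,0,0]
  turn: [0,0,0,0]
  gripper: [36,34,32,30]

```text
time_s: 4.15
eef_pos: [419.8, 214.6, 19.8]
tool_rot: [-0.0, -0.097, 0.995, 0.0]
contact_force: [-0.5, 0.5, 0.0]
opening: 0.351
gripper_force: 0.0
```

```bash
cat >> h.py <<'E'
def proj(f,p):
    h=f["color"].shape[0]; F=h/2/np.tan(np.radians(f["fov_y"]/2)); T=np.array(f["T"])
    c=T[:3,:3].T@(np.array(p,float)-T[:3,3]); return f["cx"]+F*c[0]/c[2], f["cy"]+F*c[1]/c[2]
E
python3 - <<'E'
from h import *
s=status.read_state()["eef_pos"]; out=[]
for n in("scene","top"):
    f=grab_frame(n); im=f["color"][:,:,::-1].copy(); u,v=proj(f,s); print(n,u,v, proj(f,[419,214.6,44]),proj(f,[419,214.6,0]))
    x,y=int(u)-40,int(v)-50; c=im[y:y+80,x:x+80]; c=cv2.resize(c,(400,400),interpolation=cv2.INTER_CUBIC)
    c=cv2.convertScaleAbs(c,alpha=2.2,beta=10)
    cv2.drawMarker(c,(int((u-x)*5),int((v-y)*5)),(0,0,255),0,14); out.append(c)
cv2.imwrite("pics/g2.png",np.hstack(out))
E
```

```text
scene 304.3598172576679 124.84735360048563 (np.float64(303.96084008974447), np.float64(117.0802792981424)) (np.float64(304.19368500279427), np.float64(130.67482541368216))
top 220.2224420500135 272.5041607671159 (np.float64(217.41866724471657), np.float64(273.56841877460715)) (np.float64(222.37145850845968), np.float64(272.3701426591458))
```

View pics/g2.png

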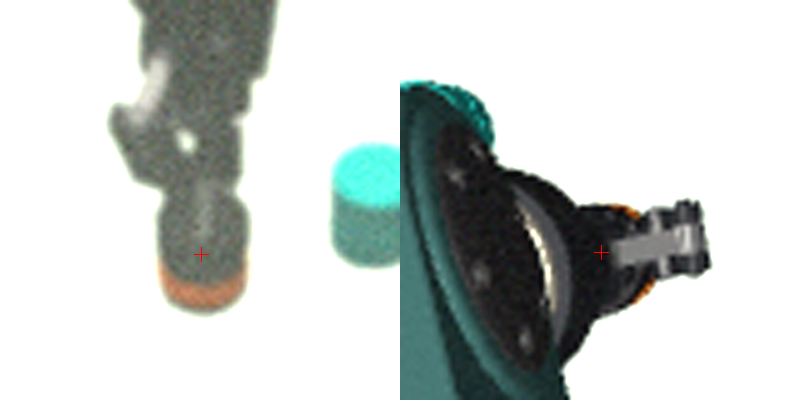

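Emit:
move_arm:
  dp:
    - [0,0,0]
    - [0,0,0]
    - [0,0,0]
    - [0,0,0]
    - [0,0,0]
    - [0,0,0]
  turn: [0,0,0,0,0,0]
  gripper: [20,10,5,5,5,5]

```text
time_s: 5.0
eef_pos: [419.8, 214.6, 19.8]
tool_rot: [0.0, -0.097, 0.995, 0.0]
contact_force: [-0.5, 0.2, 0.7]
opening: 0.061
gripper_force: 0.0
```

```bash
python3 - <<'E'
from h import *
to_tool([420,214.2,20]); out=[]
s=status.read_state()["eef_pos"]
f=grab_frame("scene"); im=f["color"][:,:,::-1]; u,v=proj(f,s)
x,y=int(u)-40,int(v)-60; c=cv2.resize(im[y:y+80,x:x+80],(560,560),interpolation=cv2.INTER_CUBIC)
cv2.imwrite("pics/g3.png",cv2.convertScaleAbs(c,alpha=3.2,beta=0))
E
```

```text
t 5.0 pos [419.8 214.6  19.8] F [-0.5  0.2  0.7] open 5.2 grip 0.0
 yaw of tool -x deg 11.19 zaxis [ 0.  0. -1.]
 dp [-0.1 -0.4 -0.2]
```

View pics/g3.png

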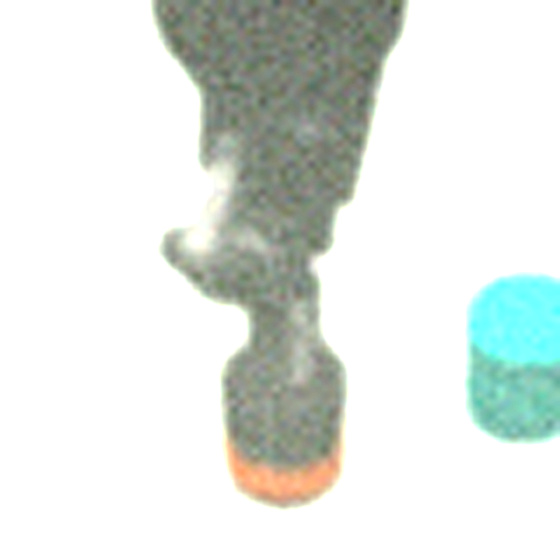

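The fingers closed to 5 mm just above the lid: the jar stands untouched directly below, and the tip highlight ends at its top. So the tips are higher than the reported TCP implies. I'll probe down gently.

Emit:
move_arm:
  dp:
    - [0,0,1]
    - [0,0,1]
    - [0,0,0]
  turn: [0,0,0]
  gripper: [5,5,5]

```text
time_s: 5.42
eef_pos: [419.7, 214.6, 17.7]
tool_rot: [-0.0, -0.097, 0.995, -0.0]
contact_force: [-0.4, -0.1, -0.6]
opening: 0.056
gripper_force: 0.0
```

```bash
python3 - <<'E'
from h import *
f=grab_frame("scene")
to_tool([420,214.2,20])
p=np.array([419.8,214.6])
for z in (20,30,40,44,50,60): print(z,proj(f,[*p,z]))
H=f["color"].astype(int).sum(2)
# silhouette width per row around finger/jar
for v in range(96,140): 
    c=np.where(H[v,285:325]<190)[0]+285; print(v,c.min() if len(c) else None,c.max() if len(c) else None,end=' | ')
E
```

```text
t 5.475 pos [419.8 214.6  17.7] F [ 0.3 -0.5  0.2] open 5.3 grip 0.0
 yaw of tool -x deg 11.18 zaxis [-0.  0. -1.]
 dp [-0.2 -0.4 -2.3]
20 (np.float64(304.36619637994056), np.float64(124.78170352533401))
30 (np.float64(304.31571237965915), np.float64(121.67558446015374))
40 (np.float64(304.26421506854484), np.float64(118.50711962047846))
44 (np.float64(304.24332555558556), np.float64(117.22185470281238))
50 (np.float64(304.2116736286685), np.float64(115.27441287770671))
60 (np.float64(304.1580559796106), np.float64(111.97549042622558))
96 296 310 | 97 295 311 | 98 288 310 | 99 288 310 | 100 287 310 | 101 288 308 | 102 289 307 | 103 290 308 | 104 290 308 | 105 292 308 | 106 293 308 | 107 295 309 | 108 298 308 | 109 299 308 | 110 300 308 | 111 300 308 | 112 299 309 | 113 299 309 | 114 298 311 | 115 297 311 | 116 296 312 | 117 296 312 | 118 296 312 | 119 296 312 | 120 296 312 | 121 296 312 | 122 296 312 | 123 296 312 | 124 296 312 | 125 297 312 | 126 297 312 | 127 297 312 | 128 297 311 | 129 297 311 | 130 298 311 | 131 298 311 | 132 298 311 | 133 298 310 | 134 299 309 | 135 301 308 | 136 None None | 137 None None | 138 None None | 139 None None |
```

Emit:
move_arm:
  dp:
    - [0,0,0]
    - [0,0,0]
    - [0,0,0]
    - [0,0,0]
    - [0,0,0]
    - [0,0,3]
    - [0,0,3]
    - [0,0,2]
  turn: [0,0,0,0,0,0,0,0]
  gripper: [85,85,85,85,85,85,85,85]

```text
time_s: 6.48
eef_pos: [419.6, 214.5, 9.4]
tool_rot: [-0.0, -0.097, 0.995, -0.0]
contact_force: [0.3, 0.1, -0.2]
opening: 0.995
gripper_force: 0.0
```

Emit:
move_arm:
  dp:
    - [0,0,0]
    - [0,0,0]
    - [0,0,0]
    - [0,0,0]
    - [0,0,0]
    - [0,0,0]
    - [0,0,0]
  turn: [0,0,0,0,0,0,0]
  gripper: [60,50,40,40,40,40,40]

```text
time_s: 7.35
eef_pos: [420.0, 214.7, 10.0]
tool_rot: [0.0, -0.097, 0.995, 0.0]
contact_force: [-0.1, 0.7, 3.0]
opening: 0.469
gripper_force: 0.8
```

Slight contact (3 N up, pad 0.8 N): the fingertips meet the lid top at 44 mm with the reported TCP at z=10. The real tips are about 34 mm above the TCP at this opening. I'll open and go about 20 mm lower.

Emit:
move_arm:
  dp:
    - [0,0,0]
    - [0,0,0]
    - [0,0,0]
    - [0,0,0]
    - [0,0,5]
    - [0,0,5]
    - [0,0,0]
  turn: [0,0,0,0,0,0,0]
  gripper: [85,85,85,85,85,85,85]

```text
time_s: 8.22
eef_pos: [419.1, 214.4, -1.0]
tool_rot: [-0.001, -0.097, 0.995, -0.0]
contact_force: [-0.3, -1.1, -0.2]
opening: 0.991
gripper_force: 0.0
```

Emit:
move_arm:
  dp:
    - [0,0,4]
    - [0,0,3]
    - [0,0,3]
    - [0,0,0]
  turn: [0,0,0,0]
  gripper: [85,85,85,85]

```text
time_s: 8.72
eef_pos: [419.6, 214.5, -10.5]
tool_rot: [-0.0, -0.097, 0.995, -0.0]
contact_force: [-0.6, -0.1, 0.4]
opening: 0.998
gripper_force: 0.0
```

Emit:
move_arm:
  dp:
    - [0,0,0]
    - [0,0,0]
    - [0,0,0]
    - [0,0,0]
    - [0,0,0]
    - [0,0,0]
    - [0,0,0]
  turn: [0,0,0,0,0,0,0]
  gripper: [60,50,40,40,40,40,40]

```text
time_s: 9.6
eef_pos: [420.2, 214.8, -9.7]
tool_rot: [0.001, -0.097, 0.995, 0.0]
contact_force: [-0.0, -0.0, 4.4]
opening: 0.529
gripper_force: 30.8
```

Emit:
move_arm:
  dp:
    - [0,0,-10]
    - [0,0,-25]
    - [0,0,-25]
    - [-8.3,-48,0]
    - [-11,-50,0]
    - [-11,-50,0]
    - [-12,-50,0]
    - [-12,-50,0]
  turn: [0,0,0,0,0,0,0,0]
  gripper: [40,40,40,40,40,40,40,40]

```text
time_s: 10.6
eef_pos: [521.2, -19.6, 49.7]
tool_rot: [-0.0, -0.097, 0.995, 0.0]
contact_force: [0.6, 0.1, -1.2]
opening: 0.527
gripper_force: 30.8
```

Emit:
move_arm:
  dp:
    - [0,0,0]
    - [0,0,15]
    - [0,0,0]
  turn: [0,0,0]
  gripper: [40,40,40]

```text
time_s: 10.98
eef_pos: [518.7, -16.7, 32.4]
tool_rot: [-0.003, -0.098, 0.995, 0.001]
contact_force: [-0.1, 0.3, -1.4]
opening: 0.524
gripper_force: 30.9
```

```bash
python3 - <<'E'
from h import *
to_tool([521.5,-17.8,35])
f=grab_frame("scene"); im=f["color"][:,:,::-1]
c=cv2.resize(im[150:270,210:370],(800,600),interpolation=cv2.INTER_CUBIC)
cv2.imwrite("pics/p1.png",cv2.convertScaleAbs(c,alpha=2.2,beta=0))
print(proj(f,[521.5,-17.8,35+10]),proj(f,[521.5,-17.8,4]))
E
```

```text
t 10.975 pos [518.7 -16.7  32.4] F [-0.1  0.3 -1.4] open 44.7 grip 30.9
 yaw of tool -x deg 11.27 zaxis [-0.005  0.001 -1.   ]
 dp [-2.5 -1.6 -2.6]
(np.float64(277.5376006673805), np.float64(208.10265263108025)) (np.float64(279.03898391310656), np.float64(218.89080365371197))
```

View pics/p1.png

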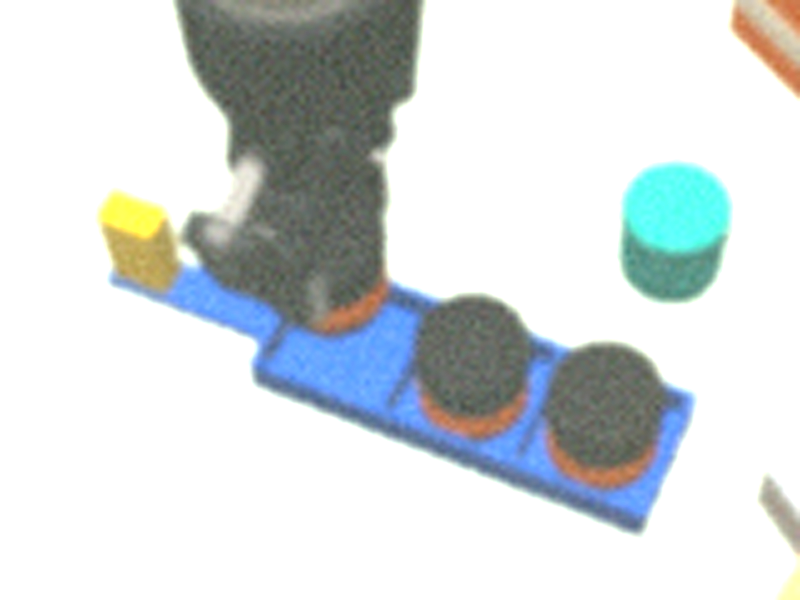

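The jar is held upright over the empty place, its label bottom near crop (345,325). I'll let the arm settle, then correct.

Emit:
move_arm:
  dp:
    - [0,0,0]
    - [0,0,0]
  turn: [0,0,0]
  gripper: [40,40]

```text
invalid input
```

```bash
python3 - <<'E'
from h import *
to_tool([521.5,-17.8,-5.5])
f=grab_frame("scene"); H=hsv(f); h,s,v=H[...,0],H[...,1],H[...,2]
zb=status.read_state()["eef_pos"][2]+9.7
# orange label bands: bottom-most arcs of carried jar and of jar_mid
m=(((h<14)|(h>172))&(s>110)&(v>40))
for c,st,b in blobs(m,10):
    if 250<c[0]<345 and 190<c[1]<260:
        bt=st[1]+st[3]-1; print(c.round(1),st[:5],)
E
```

```text
t 11.025 pos [519.4 -16.8  33.2] F [ 0.9 -0.4 -0.7] open 45.2 grip 30.9
 yaw of tool -x deg 11.29 zaxis [-0.004  0.001 -1.   ]
 dp [-1.9 -1.5 38.7]
[279.8 212.3] [275 209  10   7  29]
[304.2 234. ] [296 232  17   5  36]
[330.2 244.1] [322 241  17   6  38]
```

Emit:
move_arm:
  dp:
    - [0,0,0]
    - [0,0,0]
  turn: [0,0]
  gripper: [40,40]

```text
time_s: 11.32
eef_pos: [521.4, -17.8, 35.2]
tool_rot: [0.0, -0.098, 0.995, -0.0]
contact_force: [-0.1, 0.3, -0.8]
opening: 0.52
gripper_force: 30.9
```

```bash
python3 -c "
from h import *
to_tool([521.5,-17.8,-5.5])"
```

```text
t 11.325 pos [521.4 -17.8  35.2] F [-0.1  0.3 -0.8] open 44.4 grip 30.9
 yaw of tool -x deg 11.23 zaxis [ 0.001 -0.    -1.   ]
 dp [-0.1 -0.1 40.7]
```

Emit:
move_arm:
  dp:
    - [0,0,12]
    - [0,0,8]
    - [0,0,4]
    - [0,0,3]
    - [0,0,3]
    - [0,0,0]
  turn: [0,0,0,0,0,0]
  gripper: [40,40,40,40,40,40]

```text
time_s: 12.08
eef_pos: [521.1, -18.2, 4.7]
tool_rot: [-0.0, -0.097, 0.995, 0.0]
contact_force: [-0.2, 0.3, -1.3]
opening: 0.526
gripper_force: 30.9
```

Emit:
move_arm:
  dp:
    - [0,0,3]
    - [0,0,3]
    - [0,0,2]
    - [0,0,1]
    - [0,0,0]
    - [0,0,0]
  turn: [0,0,0,0,0,0]
  gripper: [40,40,40,40,40,40]

```text
time_s: 12.82
eef_pos: [521.2, -18.1, -4.1]
tool_rot: [0.0, -0.097, 0.995, 0.0]
contact_force: [0.2, -0.3, -1.1]
opening: 0.526
gripper_force: 30.9
```

Emit:
move_arm:
  dp:
    - [0,0,1]
    - [0,0,0.5]
    - [0,0,0]
  turn: [0,0,0]
  gripper: [40,40,40]

```text
time_s: 13.2
eef_pos: [521.2, -18.1, -5.7]
tool_rot: [0.0, -0.097, 0.995, 0.0]
contact_force: [-0.4, -0.0, 0.8]
opening: 0.524
gripper_force: 31.0
```

Emit:
move_arm:
  dp:
    - [0,0,0]
    - [0,0,0]
    - [0,0,0]
    - [0,0,0]
    - [0,0,-10]
    - [0,0,-20]
    - [0,0,-20]
    - [0,0,0]
  turn: [0,0,0,0,0,0,0,0]
  gripper: [55,70,70,70,70,70,70,70]

```text
time_s: 14.2
eef_pos: [523.1, -18.4, 47.0]
tool_rot: [0.003, -0.097, 0.995, -0.001]
contact_force: [-0.9, 0.5, -0.2]
opening: 0.821
gripper_force: 0.0
```

Emit:
move_arm:
  dp:
    - [30,0,0]
    - [30,0,0]
    - [31.5,0,0]
    - [0,0,0]
    - [0,0,0]
  turn: [0,0,0,0,0]
  gripper: [60,60,60,60,60]

```text
time_s: 14.82
eef_pos: [431.9, -35.9, 44.2]
tool_rot: [0.0, -0.097, 0.995, 0.0]
contact_force: [-0.1, 0.4, 0.2]
opening: 0.701
gripper_force: 0.0
```

```bash
python3 - <<'E'
from h import *
to_tool([431.6,-35.9,0])
a=grab_frame("scene"); b=grab_frame("top"); out=[]
for f,(x,y) in((a,(220,160)),(b,(280,140))):
    out.append(cv2.convertScaleAbs(cv2.resize(f["color"][y:y+130,x:x+130,::-1],(400,400),interpolation=cv2.INTER_CUBIC),alpha=2,beta=0))
cv2.imwrite("pics/p2.png",np.hstack(out))
E
```

```text
t 14.825 pos [431.9 -35.9  44.2] F [-0.1  0.4  0.2] open 59.9 grip 0.0
 yaw of tool -x deg 11.17 zaxis [ 0.001  0.    -1.   ]
 dp [ 0.3  0.  44.2]
```

View pics/p2.png

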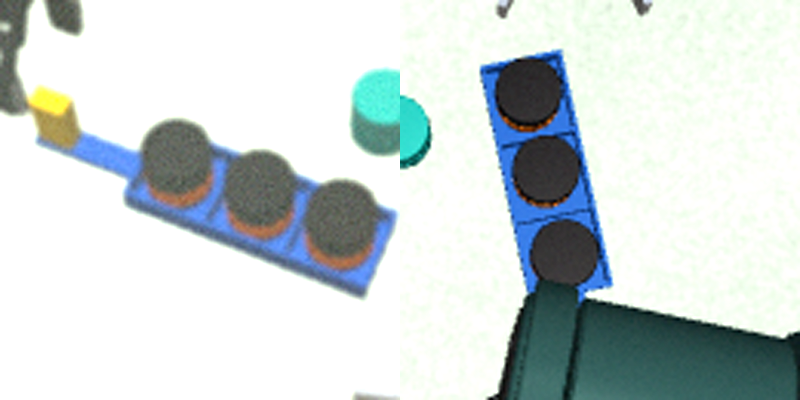

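All three jars look level in their places: scene crop lids at (177,150), (260,187), (342,218). I'll check the front jar's height by triangulating its lid across the two views.

```bash
python3 - <<'E'
from h import *
np.set_printoptions(precision=1,suppress=True)
a=grab_frame("scene"); b=grab_frame("top")
H=hsv(a);h,s,v=H[...,0],H[...,1],H[...,2]
m=(((h<14)|(h>172))&(s>110)&(v>40))
for c,st,_ in blobs(m,15):
    if 250<c[0]<345 and 190<c[1]<260: 
        print("band",c,st, "lid top row guess"); 
        u=int(round(c[0])); col=a["color"][:,u].astype(int).sum(1); up=c[1]
        r=int(c[1]-4)
        while col[r]<170: r-=1
        bt=int(c[1])
        while m[bt,u]: bt+=1
        print("  dark run top",r,"band bottom",bt,"->height px",bt-r, "bottom pt z=4",ray(a,st[0]+st[2]/2-.5,bt-1,4))
for c,st,_ in blobs((h>20)&(h<33)&(s>150)&(v>80),20): print("yellow",c,st,ray(a,*c,40))
for p in ((529,92),(546,171),(564,252)): print("lid top view z48",ray(b,280+p[0]%400/400*130,140+p[1]/400*130,48))
for p in ((177,150),(260,187),(342,218)): print("lid scene z48",ray(a,220+p[0]/400*130,160+p[1]/400*130,48))
E
```

```text
band [279.  223.5] [271 220  16   6  31] lid top row guess
  dark run top 199 band bottom 223 ->height px 24 bottom pt z=4 [525.  -24.2]
band [303.9 233.9] [296 232  16   5  31] lid top row guess
  dark run top 209 band bottom 233 ->height px 24 bottom pt z=4 [579.7 -14. ]
band [329.4 243.8] [321 240  17   7  40] lid top row guess
  dark run top 219 band bottom 243 ->height px 24 bottom pt z=4 [633.4  -3.6]
yellow [235.7 193. ] [230 189  13   9  80] [429.  -35.1]
lid top view z48 [626.7   3. ]
lid top view z48 [573.1  -7.5]
lid top view z48 [519.1 -18.5]
lid scene z48 [523.7 -20.4]
lid scene z48 [581.7 -12.5]
lid scene z48 [634.6  -1.9]
```

The front jar seats at the same level and spacing as the others. Now I take the yellow grip.

Emit:
move_arm:
  dp:
    - [0.5,0,20]
    - [0,0,15]
    - [0,0,10]
    - [0,0,5]
    - [0,0,5]
    - [0,0,0]
  turn: [0,0,0,0,0,0]
  gripper: [60,60,60,60,60,60]

```text
time_s: 15.78
eef_pos: [430.9, -36.0, -10.8]
tool_rot: [-0.0, -0.097, 0.995, 0.0]
contact_force: [-1.0, 0.3, 0.5]
opening: 0.705
gripper_force: 0.0
```

Emit:
move_arm:
  dp:
    - [0,0,0]
    - [0,0,0]
    - [0,0,0]
    - [0,0,0]
    - [0,0,0]
    - [0,0,0]
    - [0,0,0]
  turn: [0,0,0,0,0,0,0]
  gripper: [40,24,18,14,10,10,10]
  grip_force: 60

```text
time_s: 16.65
eef_pos: [431.2, -36.1, -10.3]
tool_rot: [0.0, -0.097, 0.995, -0.0]
contact_force: [-1.8, -1.2, 4.5]
opening: 0.174
gripper_force: 58.8
```

```bash
python3 -c "
from h import *
to_tool([431.6,-31.5,-11])"
```

```text
t 16.65 pos [431.2 -36.1 -10.3] F [-1.8 -1.2  4.5] open 14.9 grip 58.8
 yaw of tool -x deg 11.18 zaxis [ 0.001 -0.    -1.   ]
 dp [-1.3  4.4  0.7]
```

Emit:
move_arm:
  dp:
    - [0,0.7,0]
    - [0,0.7,0]
    - [0,0.7,0]
    - [0,0.7,0]
    - [0,0.8,0]
    - [0,0.8,0]
    - [0,0,0]
    - [0,0,0]
  turn: [0.031,0.031,0.031,0.031,0.031,0.03,0,0]
  gripper: [10,10,10,10,10,10,10,10]

```text
time_s: 17.65
eef_pos: [431.1, -31.2, -10.3]
tool_rot: [0.001, -0.004, 1.0, 0.0]
contact_force: [0.9, 2.0, 5.2]
opening: 0.178
gripper_force: 59.1
```

```bash
python3 - <<'E'
from h import *
np.set_printoptions(precision=1,suppress=True)
to_tool([431.6,-31.5,-11])
f=grab_frame("top"); H=hsv(f); h,s,v=H[...,0],H[...,1],H[...,2]
m=(h>105)&(h<125)&(s>130)&(v>45); L=[];Rr=[]
for r in range(150,240):
    c=np.where(m[r,290:370])[0]+290
    if len(c)>4: L.append(ray(f,c.min()-.5,r,20)); Rr.append(ray(f,c.max()+.5,r,20))
L=np.array(L);Rr=np.array(Rr); print(len(L),L[0],L[-1],Rr[0],Rr[-1])
L=L[3:-5];Rr=Rr[3:-5]
kl=np.polyfit(L[:,0],L[:,1],1);kr=np.polyfit(Rr[:,0],Rr[:,1],1)
print("slopes deg",np.degrees(np.arctan([kl[0],kr[0]])),"mid y at 580,650",[(np.polyval(kl,x)+np.polyval(kr,x))/2 for x in(580,650)])
for c,st,_ in blobs(v<42,150):
    if 290<c[0]<370 and c[1]>140: print("dark",c,st,ray(f,*c,48))
E
```

```text
t 17.65 pos [431.1 -31.2 -10.3] F [0.9 2.  5.2] open 15.2 grip 59.1
 yaw of tool -x deg 0.5 zaxis [ 0.  0. -1.]
 dp [-0.5 -0.3  0.7]
69 [660.5   0.7] [485.4 -19.7] [659.9 -57.2] [485.2 -38.5]
slopes deg [0.5 0.5] mid y at 580,650 [np.float64(-29.516456318591306), np.float64(-28.893880898072062)]
dark [336.6 167.7] [326 157  22  24 401] [630.9 -27.4]
dark [337.8 193.5] [327 183  23  22 397] [577.2 -28.7]
dark [338.6 221.3] [328 211  23  22 394] [520.2 -29.3]
dark [366.9 302. ] [ 306  235  104  165 3258] [360. -82.]
```

The tray's heading (0.5°) and midline (y=-28.9 at x=650) match the guides. I'll slide it in.

Emit:
move_arm:
  dp:
    - [-4,0,0]
    - [-8,0,0]
    - [-10,0,0]
    - [-10,0,0]
    - [-10,0,0]
    - [-10,0,0]
    - [-6,0,0]
    - [-2,0,0]
  turn: [0,0,0,0,0,0,0,0]
  gripper: [10,10,10,10,10,10,10,10]

```text
time_s: 18.7
eef_pos: [487.7, -31.3, -10.3]
tool_rot: [-0.003, -0.004, 1.0, -0.0]
contact_force: [-11.2, -0.4, 14.5]
opening: 0.176
gripper_force: 60.3
```

Emit:
move_arm:
  dp:
    - [-4,0,0]
    - [-8,0,0]
    - [-8,0,0]
    - [-8,0,0]
    - [-8,0,0]
    - [-8,0,0]
    - [-4,0,0]
    - [-2,0,0]
  turn: [0,0,0,0,0,0,0,0]
  gripper: [10,10,10,10,10,10,10,10]

```text
time_s: 19.7
eef_pos: [537.7, -30.8, -10.3]
tool_rot: [-0.003, -0.004, 1.0, -0.0]
contact_force: [-10.3, -0.3, 13.1]
opening: 0.173
gripper_force: 60.0
```

```bash
python3 - <<'E'
from h import *
np.set_printoptions(precision=1,suppress=True)
to_tool([541,-30.2,-11])
f=grab_frame("top"); H=hsv(f); h,s,v=H[...,0],H[...,1],H[...,2]
m=(h>105)&(h<125)&(s>130)&(v>45)
for r in range(124,185,8):
    c=np.where(m[r,300:375])[0]+300
    if len(c)>4: print(r,(ray(f,c.min()-.5,r,20)+ray(f,c.max()+.5,r,20))/2)
E
```

```text
t 19.7 pos [537.7 -30.8 -10.3] F [-10.3  -0.3  13.1] open 14.8 grip 60.0
 yaw of tool -x deg 0.5 zaxis [-0. -0. -1.]
 dp [-3.3  0.6  0.7]
124 [733.4 -28.6]
132 [715.5 -29.3]
140 [697.7 -29. ]
148 [680.  -28.6]
156 [662.3 -33.7]
```

Vertical load has risen to 13 N, so I'm pressing the tray down. I'll ease up by half a millimetre and see.

Emit:
move_arm:
  dp:
    - [0,0,-0.4]
    - [0,0,0]
    - [0,0,0]
  turn: [0,0,0]
  gripper: [10,10,10]

```text
time_s: 20.12
eef_pos: [538.1, -30.8, -10.3]
tool_rot: [-0.002, -0.004, 1.0, -0.0]
contact_force: [-7.4, 0.8, 9.8]
opening: 0.175
gripper_force: 59.7
```

```bash
python3 -c "
from h import *
to_tool([541,-30.2,-11]); print(status.read_state()['wrist_torque'])"
```

```text
t 20.125 pos [538.1 -30.8 -10.3] F [-7.4  0.8  9.8] open 14.9 grip 59.7
 yaw of tool -x deg 0.5 zaxis [-0.005 -0.001 -1.   ]
 dp [-2.9  0.6  0.7]
[-0.02670475  0.81641057  0.04286888]
```

Emit:
move_arm:
  dp:
    - [0,0,-0.4]
    - [0,0,-0.4]
    - [0,0,0]
  turn: [0,0,0]
  gripper: [10,10,10]

```text
time_s: 20.5
eef_pos: [538.1, -30.8, -10.3]
tool_rot: [-0.003, -0.004, 1.0, -0.0]
contact_force: [-5.7, -0.6, 5.6]
opening: 0.176
gripper_force: 59.2
```

Emit:
move_arm:
  dp:
    - [-3,0,0]
    - [-5,0,0]
    - [-7,0,0]
    - [-7,0,0]
    - [-7,0,0]
    - [-5,0,0]
    - [-3,0,0]
    - [-3,0,0]
  turn: [0,0,0,0,0,0,0,0]
  gripper: [10,10,10,10,10,10,10,10]

```text
time_s: 21.5
eef_pos: [578.1, -30.3, -10.3]
tool_rot: [-0.003, -0.004, 1.0, -0.0]
contact_force: [-7.0, 0.1, 6.0]
opening: 0.175
gripper_force: 59.0
```

Emit:
move_arm:
  dp:
    - [-3,0,-0.3]
    - [-6,0,0]
    - [-8,0,0]
    - [-8,0,0]
    - [-8,0,0]
    - [-8,0,0]
    - [-5,0,0]
    - [-3,0,0]
  turn: [0,0,0,0,0,0,0,0]
  gripper: [10,10,10,10,10,10,10,10]

```text
time_s: 22.5
eef_pos: [629.5, -29.5, -9.6]
tool_rot: [-0.0, -0.005, 1.0, 0.0]
contact_force: [-0.7, 0.3, -2.5]
opening: 0.178
gripper_force: 58.4
```

Emit:
move_arm:
  dp:
    - [-3,0,0]
    - [-3,0,0]
    - [-3,0,0]
    - [-3,0,0]
    - [-3,0,0]
  turn: [0,0,0,0,0]
  gripper: [10,10,10,10,10]

```text
time_s: 23.12
eef_pos: [644.5, -29.4, -9.3]
tool_rot: [-0.0, -0.005, 1.0, 0.0]
contact_force: [-1.4, 0.5, -2.8]
opening: 0.174
gripper_force: 58.4
```

```bash
python3 -c "
from h import *
to_tool([659,-29.2,-11]); print(status.read_state()['wrist_torque'])"
```

```text
t 23.125 pos [644.5 -29.4  -9.3] F [-1.4  0.5 -2.8] open 14.9 grip 58.4
 yaw of tool -x deg 0.59 zaxis [-0.  0. -1.]
 dp [-14.5   0.1   1.7]
[-0.05831262  0.38690292  0.01422076]
```

The grip end has risen slightly (z -9.3, load -2.8 N), so I'll lower it back straight away.

Emit:
move_arm:
  dp:
    - [0,0,0.5]
    - [0,0,0.4]
    - [0,0,0]
  turn: [0,0,0]
  gripper: [10,10,10]

```text
time_s: 23.5
eef_pos: [644.9, -29.4, -9.8]
tool_rot: [0.001, -0.005, 1.0, 0.0]
contact_force: [0.6, -0.2, -3.1]
opening: 0.172
gripper_force: 58.4
```

Emit:
move_arm:
  dp:
    - [-2,0,0]
    - [-2,0,0]
    - [-2,0,0]
    - [-2,0,0]
  turn: [0,0,0,0]
  gripper: [10,10,10,10]

```text
time_s: 24.0
eef_pos: [652.5, -29.4, -10.1]
tool_rot: [-0.0, -0.005, 1.0, 0.0]
contact_force: [-2.4, -0.6, -1.9]
opening: 0.177
gripper_force: 58.5
```

Emit:
move_arm:
  dp:
    - [-1,0,0.3]
    - [-1.5,0,0]
    - [-1.5,0,0]
  turn: [0,0,0]
  gripper: [10,10,10]

```text
time_s: 24.38
eef_pos: [656.5, -29.3, -10.2]
tool_rot: [0.0, -0.005, 1.0, -0.0]
contact_force: [-1.9, -0.0, 0.8]
opening: 0.175
gripper_force: 58.9
```

Emit:
move_arm:
  dp:
    - [-1.5,0,0]
    - [-1.5,0,0]
  turn: [0,0]
  gripper: [10,10]

```text
time_s: 24.62
eef_pos: [659.5, -29.3, -10.2]
tool_rot: [0.0, -0.005, 1.0, 0.0]
contact_force: [-2.2, -0.3, 0.1]
opening: 0.175
gripper_force: 58.9
```

Emit:
move_arm:
  dp:
    - [-1.5,0,0]
    - [-1.5,0,0]
  turn: [0,0]
  gripper: [10,10]

```text
time_s: 24.88
eef_pos: [662.5, -29.3, -10.2]
tool_rot: [-0.0, -0.005, 1.0, 0.0]
contact_force: [-4.5, -0.2, 1.6]
opening: 0.176
gripper_force: 58.9
```

Emit:
move_arm:
  dp:
    - [-1.5,0,0]
    - [-1.5,0,0]
  turn: [0,0]
  gripper: [10,10]

```text
time_s: 25.12
eef_pos: [665.5, -29.2, -10.2]
tool_rot: [-0.0, -0.005, 1.0, 0.0]
contact_force: [-4.2, -0.9, 1.7]
opening: 0.175
gripper_force: 58.9
```

Emit:
move_arm:
  dp:
    - [-1.5,0,0]
    - [-1.5,0,0]
  turn: [0,0]
  gripper: [10,10]

```text
time_s: 25.38
eef_pos: [668.5, -29.2, -10.2]
tool_rot: [0.0, -0.005, 1.0, 0.0]
contact_force: [-4.2, 0.2, 3.1]
opening: 0.176
gripper_force: 58.9
```

Emit:
move_arm:
  dp:
    - [-1,0,0]
    - [-1,0,0]
  turn: [0,0]
  gripper: [10,10]

```text
time_s: 25.62
eef_pos: [670.5, -29.2, -10.2]
tool_rot: [0.0, -0.005, 1.0, 0.0]
contact_force: [-5.1, -0.6, 2.2]
opening: 0.177
gripper_force: 59.0
```

Emit:
move_arm:
  dp:
    - [-1,0,0]
    - [-1,0,0]
  turn: [0,0]
  gripper: [10,10]

```text
time_s: 25.88
eef_pos: [672.4, -29.2, -10.2]
tool_rot: [0.0, -0.005, 1.0, 0.0]
contact_force: [-5.4, -0.8, 4.1]
opening: 0.174
gripper_force: 59.1
```

Emit:
move_arm:
  dp:
    - [-1,0,0]
    - [-1,0,0]
  turn: [0,0]
  gripper: [10,10]

```text
time_s: 26.12
eef_pos: [674.5, -29.1, -10.2]
tool_rot: [0.0, -0.005, 1.0, 0.0]
contact_force: [-4.7, -0.2, 3.5]
opening: 0.179
gripper_force: 59.1
```

Emit:
move_arm:
  dp:
    - [-1,0,-0.1]
    - [-1,0,0]
  turn: [0,0]
  gripper: [10,10]

```text
time_s: 26.38
eef_pos: [676.4, -29.1, -10.2]
tool_rot: [-0.0, -0.005, 1.0, 0.0]
contact_force: [-5.6, 1.0, 4.1]
opening: 0.176
gripper_force: 59.2
```

Emit:
move_arm:
  dp:
    - [-1,0,-0.1]
    - [-1,0,0]
  turn: [0,0]
  gripper: [10,10]

```text
time_s: 26.62
eef_pos: [678.5, -29.1, -10.2]
tool_rot: [-0.0, -0.005, 1.0, 0.0]
contact_force: [-5.4, -1.2, 3.8]
opening: 0.176
gripper_force: 59.2
```

Emit:
move_arm:
  dp:
    - [-1,0,-0.1]
    - [-1,0,0]
  turn: [0,0]
  gripper: [10,10]

```text
time_s: 26.88
eef_pos: [680.5, -29.1, -10.2]
tool_rot: [-0.0, -0.005, 1.0, 0.0]
contact_force: [-4.2, 0.1, 3.1]
opening: 0.177
gripper_force: 59.1
```

Emit:
move_arm:
  dp:
    - [-1,0,-0.1]
    - [-1,0,0]
  turn: [0,0]
  gripper: [10,10]

```text
time_s: 27.12
eef_pos: [682.5, -29.0, -10.2]
tool_rot: [0.0, -0.005, 1.0, 0.0]
contact_force: [-3.9, 0.4, 2.0]
opening: 0.173
gripper_force: 59.1
```

Emit:
move_arm:
  dp:
    - [-1,0,0]
    - [-1,0,0]
  turn: [0,0]
  gripper: [10,10]

```text
time_s: 27.38
eef_pos: [684.4, -29.0, -10.2]
tool_rot: [-0.0, -0.005, 1.0, 0.0]
contact_force: [-5.7, -0.4, 2.6]
opening: 0.177
gripper_force: 59.1
```

Emit:
move_arm:
  dp:
    - [-1,0,0]
    - [-1,0,0]
  turn: [0,0]
  gripper: [10,10]

```text
time_s: 27.62
eef_pos: [685.1, -28.9, -10.2]
tool_rot: [-0.002, -0.005, 1.0, 0.0]
contact_force: [-8.4, -0.7, 4.4]
opening: 0.177
gripper_force: 59.3
```

Contact: force is up to 8.4 N and the TCP lags the command. I'll let it settle and read.

Emit:
move_arm:
  dp:
    - [-1,0,0]
    - [0,0,0]
  turn: [0,0]
  gripper: [10,10]

```text
time_s: 27.88
eef_pos: [685.5, -28.9, -10.2]
tool_rot: [-0.002, -0.005, 1.0, 0.0]
contact_force: [-8.6, 0.1, 4.1]
opening: 0.177
gripper_force: 59.4
```

Emit:
move_arm:
  dp:
    - [-1,0,0]
    - [-1,0,0]
  turn: [0,0]
  gripper: [10,10]

```text
time_s: 28.12
eef_pos: [686.2, -28.9, -10.2]
tool_rot: [-0.004, -0.005, 1.0, 0.0]
contact_force: [-14.3, -0.2, 7.2]
opening: 0.173
gripper_force: 59.7
```

```bash
python3 -c "
from h import *
to_tool([687.7,-28.9,-11])"
```

```text
t 28.125 pos [686.2 -28.9 -10.2] F [-14.3  -0.2   7.2] open 14.8 grip 59.7
 yaw of tool -x deg 0.59 zaxis [-0.007  0.    -1.   ]
 dp [-1.5 -0.   0.8]
```

Emit:
move_arm:
  dp:
    - [-0.8,0,-0.3]
    - [-0.8,0,0]
  turn: [0,0]
  gripper: [10,10]

```text
time_s: 28.38
eef_pos: [686.8, -28.9, -10.2]
tool_rot: [-0.005, -0.005, 1.0, 0.0]
contact_force: [-16.0, -0.6, 6.9]
opening: 0.176
gripper_force: 59.8
```

Emit:
move_arm:
  dp:
    - [-0.6,0,-0.1]
    - [-0.5,0,0]
    - [0,0,0]
  turn: [0,0,0]
  gripper: [10,10,10]

```text
time_s: 28.75
eef_pos: [687.2, -28.9, -10.2]
tool_rot: [-0.006, -0.005, 1.0, 0.0]
contact_force: [-17.6, 0.4, 7.5]
opening: 0.176
gripper_force: 59.8
```

Estimated pad force is about 9–10 N (total less ~7 N friction). Holding.

Emit:
move_arm:
  dp:
    - [-0.2,0,0]
    - [0,0,0]
    - [0,0,0]
    - [0,0,0]
    - [0,0,0]
    - [0,0,0]
  turn: [0,0,0,0,0,0]
  gripper: [10,10,10,10,10,10]

```text
time_s: 29.5
eef_pos: [687.2, -28.9, -10.2]
tool_rot: [-0.006, -0.005, 1.0, 0.0]
contact_force: [-17.4, 0.1, 7.3]
opening: 0.176
gripper_force: 59.9
```

Emit:
move_arm:
  dp:
    - [0,0,0]
    - [0,0,0]
    - [0,0,0]
    - [0,0,0]
  turn: [0,0,0,0]
  gripper: [18,24,30,30]

```text
time_s: 30.0
eef_pos: [692.8, -28.9, -9.6]
tool_rot: [0.0, -0.005, 1.0, 0.0]
contact_force: [0.2, -1.1, 0.6]
opening: 0.356
gripper_force: 0.0
```

Emit:
move_arm:
  dp:
    - [0,0,-4]
    - [0,0,-12]
    - [0,0,-20]
    - [0,0,-25]
    - [20,0,-20]
    - [40,0,0]
    - [50,0,0]
    - [0,0,0]
  turn: [0,0,0,0,0,0,0,0]
  gripper: [30,30,30,30,30,30,30,30]

```text
time_s: 31.0
eef_pos: [578.4, -29.7, 71.7]
tool_rot: [-0.001, -0.005, 1.0, 0.0]
contact_force: [0.4, -0.2, 0.5]
opening: 0.349
gripper_force: 0.0
```

```bash
python3 - <<'E'
from h import *
to_tool([600,-28.9,80])
a=grab_frame("scene"); b=grab_frame("top")
H=hsv(b);h,s,v=H[...,0],H[...,1],H[...,2]
for c,st,_ in blobs((h>20)&(h<33)&(s>150)&(v>80),20): print("yellow",c,st,ray(b,*c,50))
out=[cv2.resize(a["color"][150:350,240:440,::-1],(400,400)),cv2.resize(b["color"][90:290,200:400,::-1],(400,400))]
cv2.imwrite("pics/end.png",cv2.convertScaleAbs(np.hstack(out),alpha=1.8))
E
```

```text
t 31.0 pos [578.4 -29.7  71.7] F [ 0.4 -0.2  0.5] open 29.8 grip 0.0
 yaw of tool -x deg 0.57 zaxis [-0.003  0.    -1.   ]
 dp [-21.6   0.6  -8.4]
```

View pics/end.png

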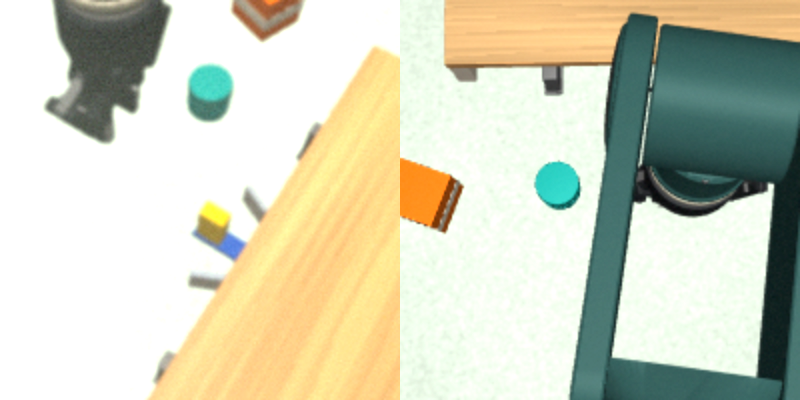

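The tray sits between the guides under the shelf, its yellow grip upright at left crop (213,222). The carton and turquoise jars are undisturbed and the gripper is clear, so I'm handing in.

```bash
python3 -c "
from bench import ticket
print(ticket.finish_job())"
```

```text
the job is handed in; nothing more can be done
None
```

I handed the job in at about 31 s: the spare jar is seated in the front place, and the tray was slid to the buffer, pressed at an estimated 9–10 N for over half a second, and released. The force sensor shows only total push, which peaked at 17.6 N including friction. The grip end rose about 1 mm during the slide and I lowered it straight away. The nose end is hidden under the shelf, so I couldn't see the tray against the pad.

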